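Set and cam-lock a tile painter's hand-rest post at its mark

ROBOT

A 6-joint arm with a two-finger parallel gripper is mounted at the origin on the work surface. World frame = base frame: x ahead of the robot, y to its left, z up, the work surface at z = 0. Lengths are in m, angles in rad, forces in N, time in s.
With the tool pointing down it reaches from about 0.35 to 1 m from the base axis. Payload 7.1 kg.
Tool frame: the origin (TCP) lies at the very end of the fingers, on their centre line; the grasp point (between the pads) lies 19 mm behind it; z points along the fingers, y is the line along which they close (so a half turn about z gives the same grasp; the last joint's range is limited). The gripper opens to 85 mm and grips with 20 to 120 N. Pads are 22 mm wide; open, the fingers measure 114 mm over their backs; the gripper's body (76 mm by 85 mm) begins 54 mm behind the grasp point. The pads swing forward as they close: fully open they stand 13 mm farther back than shut.
Start: joints at [-1.332, 0.423, 1.63, -0, 1.089, -0.019], TCP at [0.159, -0.604, 0.231] pointing down, gripper open.
Joint ranges: [-3, 3], [-0.9, 2.11], [0.09, 2.58], [-1.31, 4.45], [0.11, 2.69], [-2.54, 2.54]. Speed limits (rad/s): [2.39, 2.39, 3.01, 3.14, 3.14, 3.14].

INTERFACE

Orientations are given as [roll, pitch, yaw] about the fixed x, y, z axes, in that order (R = Rz(yaw) Ry(pitch) Rx(roll)).
In Python, from bench import * gives the robot as it stands.
- The arm moves only by the shell command python3 -m creep 'ROWS' [FORCE]. ROWS is JSON, a list of rows, each a list of 7 numbers: the shift along the tool's x, y, z normalised to -1 to 1, where 1 is 500 mm, then the turn, a rotation vector about the tool's x, y, z normalised to -1 to 1, where 1 is pi rad, then the closure, from -1 (fully open) to 1 (shut). In form: [[x, y, z, ax, ay, az, hand], ...]. A call has 1 to 8 rows; each row shifts and turns the commanded pose from where the row before left it, along the tool's axes as they then stand; what a row does not reach is not made up. A row lasts 1/12 s, in which the tool goes at most 41.7 mm and 7.16 degrees, less where a joint would pass 70% of its speed; a pose out of reach is approached as far as the arm can. A call with a number of a shift or a turn outside -1 to 1 is refused whole. A call with a gripper value outside its range is refused whole. The fingers move at their own pace and stop on an object; FORCE is the grip in N (left out, the last holds). Time passes only in rows, so rows that do not move let the fingers close. It gives the time, the measured TCP pose, the force, the opening and the grip force at its end, in the units of the state.
- get_obs(): the state, without advancing time (a new reading comes with each control period).
- camera(name): name is "scene" or "top" or "wrist"; returns a dict with "img" (480x640x3 uint8, red, green, blue), "camera_matrix" (3x3 intrinsics, pixels), "k1" (the pictures are not rectified: a ray, as slopes to the right and down, at radius r is drawn at 1 + k1 r^2 times it, then the intrinsics apply), "R" (3x3) and "t" (3): a world point X has camera coordinates R X + t. Camera axes: x right, y down, z forward; pixel columns grow to the right and rows downward; lengths in m; the calibration is good to about 2 mm. A picture is of the moment at which its call begins. There is no depth.
- hand_in(): hands the job in; it is judged then, once.
Trained networks look in the newest picture that a camera, given by its name, has taken for a name from the list of things; names that differ only in an ending like _2 or _b are one class to them, and where a whole thing is asked for, a point or a joint stands for the part that bears it (a point fixed in the world has none). Each returns a list of dicts, best first, with "confidence" (0 to 1); they miss things now and then, are a little off and sometimes report something else, mostly with a low value. They report only what shows in the picture. A call takes as long as a camera call. They do not tell look-alikes from the thing itself.
- look_for(camera, name): "bbox" ([left, top, width, height] in pixels, round what is visible of it).
- outline_of(camera, name): "region" (480x640 bool, what is visible of it) and "bbox" ([left, top, width, height] in pixels, round what is visible of it).
The state is a dict: "clock": time; "q": joint angles; "dq": joint speeds; "joint_efforts": joint torques, N m; "ee_pos": TCP position; "tool_rot": TCP orientation; "contact_force": force on the tool from outside, world axes, zero at the start; "wrist_torque": the same for the moment, N m; "width": opening from 0.0 (shut) to 1.0 (fully open); "grip_force": force on a finger pad.
Only numpy, scipy, OpenCV 4.12 (cv2) and the standard library are available. Lean on these libraries where they do the work, as an engineer would, in place of code of your own. Each camera call takes 0.05 s, during which the arm holds its last target. There are 200 camera calls.

TASK

One of the two hand-rest stands has its post sunk and its cam lever open: take the post by its wooden head, draw it up until the engraved ring on the rod is level with the collar's rim, and only then, still holding it there, turn the hand so that a finger slides the lever's upright tab counter-clockwise (seen from above) fully closed. Leave the stand that is already set and the other things on the bench alone. Finish while still holding the head, ring at the rim and lever closed: do not let go.

Things in the scene. Friction and masses are not known exactly. Their poses are not given: they have to be found in the camera images.
- stand: The stand to set, fixed: grey round foot (110 mm across, 14 mm high), grey column (44 mm across), steel collar (39 mm across) with its rim 80 mm above the bench. Post down and lever open at the start. Origin at the centre of the foot's underside, on the post's axis; z up. Seen from above, the lever's tab stands at -0.43 rad + joint cam_lever from the stand's +x axis, counter-clockwise positive.
- rod_head: Wooden head of the sliding rod: upright drum 40 mm across, 46 mm high, gripped across its sides from above. Origin on the axis at mid height, 105 mm above the bench at the start (underside 2 mm above the rim). It swivels freely on the rod about the vertical (3.1 rad either way), so the hand may turn. Rod and head weigh 0.3 to 0.5 kg; let go, they sink to the bottom, even with the lever closed.
- rod (a joint): Height (m) of the steel rod (18 mm across) in the collar: 0 all the way down as at the start, 0.030 when the engraved ring is exactly level with the collar's rim, 0.050 at the upper stop.
- cam_lever (a joint): Turn of the cam lever (rad) about the post's axis, counter-clockwise seen from above: starts between 0 and 0.25 (open), 0.85 is fully closed, at its stop. It moves stiffly (about 0.1 N m) and stays where it is left.
- lever_tab (a point): Point on the lever's upright tab, 37 mm from the axis, 126 mm above the bench. Tab: dark steel plate standing radially beside the head, 24 to 50 mm from the axis, 8 mm thick, top 136 mm above the bench. It does not rise with the post; fingers holding the head at mid height still reach it at the mark. Grip with one finger about 60 degrees clockwise of the tab (from above): both fingers are clear.
- set_stand: The other stand, alike but already set: head 30 mm higher and lever closed. Nothing on it moves. To be left alone. Origin at the centre of the foot's underside.
- cup: Small white paint cup, mouth up, 58 mm across, 55 mm high, loose, between the stands. Origin at its underside.
- bowl: Blue bowl, 120 mm across, 50 mm high, loose. Origin at its underside.
- brush_jar: Clay jar with brushes, 76 mm across, brushes reach 225 mm high, loose. Origin at its underside.
- tile: White tile 120 x 120 x 9 mm lying flat, loose. Origin at its underside.
- rest_bar: Wooden hand-rest bar 35 x 400 x 16 mm lying across in front of the robot, loose. Origin at its underside.
- brush: Paint brush 180 mm long lying on the bench, loose.
Not all that is in view belongs to the job. Leave any blue, green or red look-alike of the stand alone.

How it is judged:
On the way:
1. the post is held by its head with the ring level with the rim (within 6 mm), the lever still open (value of joint rod between 0.024 and 0.036 m and contact force between the fingers and rod_head above 2 N and value of joint cam_lever below 0.45 rad), for 0.2 s.
At the end, for the whole second after the job is handed in: The fingers hold the head (over 2 N), still, the ring within 6 mm of the collar's rim (joint rod 0.024 to 0.036) and the cam lever closed (joint cam_lever over 0.75 of 0.85 rad), through the last second (value of joint rod between 0.024 and 0.036 m and contact force between the fingers and rod_head above 2 N and value of joint cam_lever above 0.75 rad and linear speed of rod_head below 0.02 m/s); the arm keeps its last pose, push and grip.
It fails at once if the lever is pushed towards closed (beyond 0.45 rad) while the post is more than 9 mm off its mark (value of joint cam_lever above 0.45 rad and (value of joint rod below 0.021 m or value of joint rod above 0.039 m)).
It fails at once if the stand that is already set is knocked (over 3 N) (contact force between any of the fingers, the arm and set_stand above 3 N).
It fails at once if another thing on the bench is moved by over 20 mm (distance of any of cup, bowl, brush_jar, tile, rest_bar, brush from where it was at the start of the episode above 0.02 m).
It also fails if it takes over 40 s, if anything falls off the work surface, if the arm or the gripper's body presses on something with over 40 N, if the wrist force passes 120 N, or if a joint passes its speed limit or range.

## Working session

There is one attempt and no reset: what is moved stays moved. The work goes in short steps, Python scripts to look and compute and a shell command to move; the robot and the scene stay as the last step left them, time stands still between calls to the robot, and variables do not carry over. Pictures are saved under pics/ and viewed, at most 10 in all, crops included, and the job is handed in when it is done.

```bash
mkdir -p pics; python3 - <<'E'
from bench import *
import cv2,numpy as np
ims=[]
for n in("scene","top"):
    c=camera(n);cv2.imwrite(f"pics/{n}0.png",c["img"][...,::-1])
    print(n,c["camera_matrix"].tolist(),c["k1"],c["R"].round(4).tolist(),c["t"].round(4).tolist())
    for t in("stand","rod_head","lever_tab","set_stand","cup"):
        print(t,[(np.round(d["bbox"]).tolist(),round(d["confidence"],2)) for d in look_for(n,t)])
o=get_obs();print({k:np.round(v,3).tolist() for k,v in o.items()})
E
```

```text
scene [[441.84574819580024, 0.0, 322.6521734174022], [0.0, 441.84574819580024, 237.26865613846735], [0.0, 0.0, 1.0]] 0.02819025014588963 [[0.6442, 0.7647, 0.016], [0.5877, -0.4815, -0.6502], [-0.4895, 0.4283, -0.7596]] [-0.2613, -0.254, 1.5477]
stand [([304.0, 276.0, 40.0, 52.0], 0.96), ([184.0, 206.0, 32.0, 42.0], 0.87), ([355.0, 244.0, 38.0, 47.0], 0.74), ([208.0, 238.0, 40.0, 49.0], 0.72), ([118.0, 283.0, 46.0, 54.0], 0.56), ([203.0, 287.0, 60.0, 52.0], 0.4)]
rod_head [([317.0, 277.0, 15.0, 20.0], 0.78), ([117.0, 288.0, 21.0, 21.0], 0.77), ([213.0, 238.0, 16.0, 22.0], 0.67), ([369.0, 242.0, 15.0, 25.0], 0.55), ([184.0, 204.0, 16.0, 18.0], 0.52)]
lever_tab [([364.0, 249.0, 30.0, 24.0], 0.89), ([118.0, 293.0, 26.0, 28.0], 0.84), ([311.0, 283.0, 34.0, 22.0], 0.82), ([182.0, 210.0, 29.0, 24.0], 0.77), ([212.0, 250.0, 20.0, 21.0], 0.74)]
set_stand [([393.0, 202.0, 41.0, 55.0], 0.56)]
cup [([330.0, 231.0, 23.0, 23.0], 0.65)]
top [[528.5954660980029, 0.0, 322.2230939495515], [0.0, 528.5954660980029, 237.76915646854854], [0.0, 0.0, 1.0]] 0.04947496895445498 [[-0.0071, -0.9999, -0.0082], [
[... 421 characters left out ...]
409.0, 362.0, 21.0, 16.0], 0.56)]
lever_tab [([502.0, 282.0, 25.0, 37.0], 0.69), ([280.0, 168.0, 23.0, 32.0], 0.63), ([404.0, 347.0, 25.0, 32.0], 0.62), ([349.0, 170.0, 18.0, 31.0], 0.58), ([404.0, 274.0, 18.0, 33.0], 0.55)]
set_stand [([200.0, 180.0, 50.0, 38.0], 0.65), ([352.0, 179.0, 16.0, 18.0], 0.27)]
cup [([281.0, 231.0, 25.0, 21.0], 0.92)]
{'clock': 0.6, 'q': [-1.332, 0.423, 1.63, 0.0, 1.089, -0.019], 'dq': [-0.0, -0.0, -0.001, 0.0, -0.0, -0.0], 'joint_efforts': [0.001, -55.705, -28.202, -0.0, 0.001, -0.0], 'ee_pos': [0.159, -0.604, 0.231], 'tool_rot': [3.142, -0.0, 0.258], 'contact_force': [0.348, 0.413, 0.157], 'wrist_torque': [-0.031, 0.072, -0.04], 'grip_force': 0.0, 'width': 1.0}
```

View pics/top0.png

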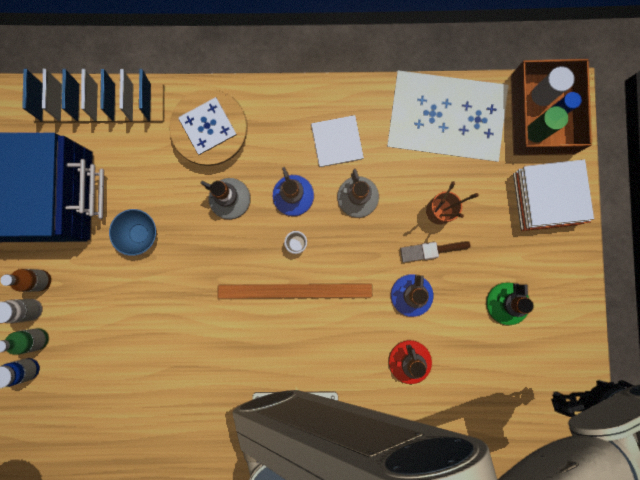

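View pics/scene0.png

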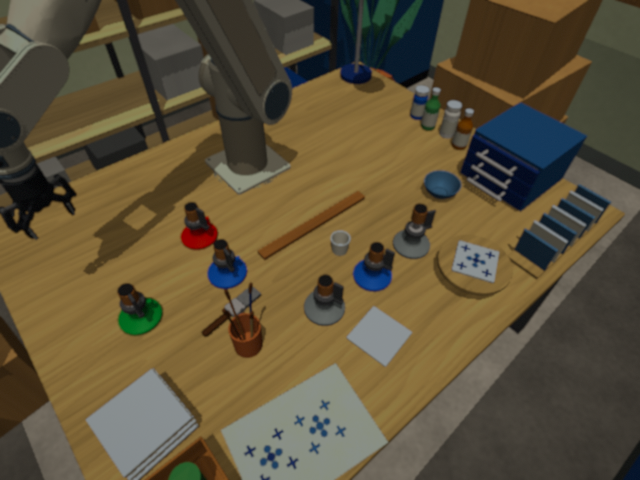

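Two wide views. The candidates in top/scene pixels are:
- grey (358,197)/(324,305)
- grey (230,198)/(412,242), with a taller head and steel rod showing, so this is the set one
- blue (293,195), blue (412,295), green (508,303) and red (410,362), all look-alikes

I choose the grey one at top (358,197), and I'll check it in a close crop.

```bash
cat > h.py <<'E'
from bench import *
import cv2,numpy as np
def ray(c,uv):
    K=c["camera_matrix"];d=np.array([(uv[0]-K[0,2])/K[0,0],(uv[1]-K[1,2])/K[1,1]]);s=d.copy()
    for _ in range(20): s=d/(1+c["k1"]*(s@s))
    R=c["R"];return -R.T@c["t"],R.T@np.array([s[0],s[1],1.])
def at_z(c,uv,z):
    o,d=ray(c,uv);return o+d*(z-o[2])/d[2]
def proj(c,X):
    p=c["R"]@np.array(X)+c["t"];s=p[:2]/p[2];s=s*(1+c["k1"]*(s@s));K=c["camera_matrix"]
    return np.array([K[0,0]*s[0]+K[0,2],K[1,1]*s[1]+K[1,2]])
def circle(X,Y,z,r,n=72):
    return [np.array([X+r*np.cos(a),Y+r*np.sin(a),z]) for a in np.linspace(0,2*np.pi,n)]
E
python3 - <<'E'
from h import *
from scipy.optimize import minimize
tiles=[]
C={}
for n,uv in(("top",(358,197)),("scene",(324,300))):
    c=C[n]=camera(n);print(n,at_z(c,uv,0.014).round(4))
    u,v=uv;tiles.append(cv2.resize(c["img"][v-38:v+38,u-38:u+38],(390,390),interpolation=cv2.INTER_CUBIC))
# foot mask IoU from outline of 'stand'
for n,uv in(("top",(358,197)),("scene",(324,305))):
    for d in outline_of(n,"stand"):
        b=d["bbox"]
        if b[0]<=uv[0]<=b[0]+b[2] and b[1]<=uv[1]<=b[1]+b[3]:
            print(n,b,d["confidence"]);m=d["region"].astype(np.uint8)
            c=C[n]
            def model(p):
                im=np.zeros((480*4,640*4),np.uint8)
                for z0,z1,r in((0,.014,.055),(.014,.08,.022),(.082,.128,.02)):
                    P=np.array([proj(c,q) for z in(z0,z1) for q in circle(*p,z,r,40)],np.float32)
                    cv2.fillConvexPoly(im,cv2.convexHull((P*4+1.5).astype(np.int32)),1)
                return im
            M=cv2.resize(m,None,fx=4,fy=4,interpolation=cv2.INTER_NEAREST)
            def cost(p):
                q=model(p);return 1-(q&M).sum()/(q|M).sum()
            p0=at_z(c,uv,.014)[:2]
            r=minimize(cost,p0,method="Nelder-Mead",options=dict(initial_simplex=[p0,p0+[.01,0],p0+[0,.01]],maxiter=60))
            print(n,r.x.round(4),r.fun)
cv2.imwrite("pics/crop1.png",np.hstack(tiles)[...,::-1])
E
```

```text
top [ 0.609  -0.1694  0.014 ]
scene [ 0.6004 -0.1597  0.014 ]
top [338.9, 166.6, 39.4, 48.0] 0.98
top [ 0.6121 -0.1698] 0.05290751015771766
scene [301.3, 276.1, 41.9, 52.0] 0.87
scene [ 0.6114 -0.1686] 0.11547930450838595
```

View pics/crop1.png

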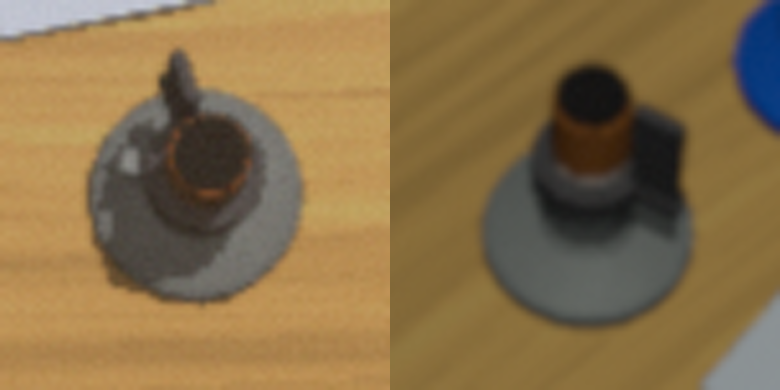

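The crop shows a grey foot with the head sitting on the collar (about 2 mm above the rim), so the post is down. The tab points up and slightly left in the top view, with its tip near (354.7,170.7). This is the right stand, at about (0.612, -0.169). Next I work out the tab angle and the first move.

```bash
python3 - <<'E'
from h import *
c=camera("top");S=np.array([.612,-.169])
f=76/390
for uv in((176,50),(186,52),(160,90),(195,105),(178,70)):
    p=at_z(c,(320+uv[0]*f,159+uv[1]*f),.136)[:2]-S;print(uv,p.round(4),np.hypot(*p).round(3),np.arctan2(p[1],p[0]).round(3))
for n,uv,z in(("jar",(445,207),.05),("blue",(293,195),.014),("blue2",(412,295),.014),("green",(508,303),.014)):print(n,at_z(c,uv,z).round(3))
o=get_obs();d=np.array([.612,-.169])-o["ee_pos"][:2];y=o["tool_rot"][2]
print("tool dx,dy (row units)",(np.cos(y)*d[0]+np.sin(y)*d[1])/.5,(np.sin(y)*d[0]-np.cos(y)*d[1])/.5)
E
```

```text
(176, 50) [0.0458 0.0151] 0.048 0.318
(186, 52) [0.0449 0.0104] 0.046 0.228
(160, 90) [0.0269 0.0228] 0.035 0.703
(195, 105) [0.0197 0.0065] 0.021 0.32
(178, 70) [0.0363 0.0143] 0.039 0.374
jar [ 0.575 -0.388  0.05 ]
blue [0.616 0.002 0.014]
blue2 [ 0.352 -0.305  0.014]
green [ 0.331 -0.55   0.014]
tool dx,dy (row units) 1.0973219861399859 -0.6110680126438933
```

```bash
python3 -m creep '[[0,0,-0.08,0,0,0,-1],[0,0,-0.08,0,0,0,-1],[0.0725,-0.0404,0,0,0,0,-1],[0.0725,-0.0404,0,0,0,0,-1],[0.0725,-0.0404,0,0,0,0,-1],[0.0725,-0.0404,0,0,0,0,-1],[0.0725,-0.0404,0,0,0,0,-1],[0.0725,-0.0404,0,0,0,0,-1]]'
python3 -m creep '[[0.0725,-0.0404,0,0,0,0,-1],[0.0725,-0.0404,0,0,0,0,-1],[0.0725,-0.0404,0,0,0,0,-1],[0.0725,-0.0404,0,0,0,0,-1],[0.0725,-0.0404,0,0,0,0,-1],[0.0725,-0.0404,0,0,0,0,-1],[0.0725,-0.0404,0,0,0,0,-1],[0.0725,-0.0404,0,0,0,0,-1]]'
python3 -m creep '[[0.05,-0.03,0,0,0,-0.03,-1],[0,0,0,0,0,-0.035,-1],[0,0,0,0,0,-0.035,-1],[0,0,0,0,0,-0.035,-1],[0,0,0,0,0,-0.035,-1],[0,0,0,0,0,-0.01,-1],[0,0,0,0,0,0,-1]]'
python3 - <<'E'
from h import *
c=camera("wrist");cv2.imwrite("pics/w1.png",c["img"][...,::-1]);print(c["R"].round(3).tolist(),(-c["R"].T@c["t"]).round(3))
print("proj axis z=.128",proj(c,[.612,-.169,.128]),"foot",proj(c,[.612,-.169,.014]))
for t in("rod_head","lever_tab","stand"):print(t,[(d["bbox"],round(d["confidence"],2)) for d in look_for("wrist",t)])
o=get_obs();print(o["ee_pos"],o["tool_rot"],o["q"],o["contact_force"])
E
```

```text
clock: 1.52
ee_pos: [0.3398, -0.4301, 0.3116]
tool_rot: [3.141, -0.0, 0.257]
contact_force: [0.9, -1.4, 0.1]
width: 0.998
grip_force: 0.0
clock: 2.18
ee_pos: [0.5792, -0.1997, 0.3115]
tool_rot: [3.141, -0.0, 0.258]
contact_force: [0.4, -0.0, -0.4]
width: 0.999
grip_force: 0.0
clock: 2.77
ee_pos: [0.5983, -0.1805, 0.3113]
tool_rot: [-3.141, 0.0, 0.825]
contact_force: [-0.5, -0.4, 0.1]
width: 1.0
grip_force: 0.0
[[0.734, -0.679, -0.001], [-0.65, -0.704, 0.286], [-0.195, -0.21, -0.958]] [ 0.646 -0.127  0.453]
proj axis z=.128 [323.24592669 189.92035481] foot [322.29245087 173.74135685]
rod_head [([301.1, 162.7, 39.4, 45.2], 0.88), ([217.5, 396.4, 34.6, 38.7], 0.81), ([154.1, 0.0, 62.2, 61.8], 0.72)]
lever_tab [([216.4, 380.3, 59.5, 33.9], 0.87), ([291.4, 136.7, 61.5, 64.8], 0.82), ([167.0, 2.1, 68.6, 73.6], 0.72)]
stand [([154.4, 0.0, 118.6, 110.0], 0.63), ([275.5, 125.8, 92.6, 94.8], 0.6), ([310.9, 0.0, 157.9, 121.6], 0.59), ([210.0, 338.4, 79.9, 94.0], 0.57)]
[ 0.59833876 -0.1806182   0.31134379] [ 3.14155557e+00 -5.63272733e-05  8.22110809e-01] [-3.12225958e-01  3.45893825e-01  1.55342395e+00  3.73681367e-05
  1.24221745e+00  4.36447504e-01] [ 0.0386004   0.30104684 -0.03893402]
```

View pics/w1.png

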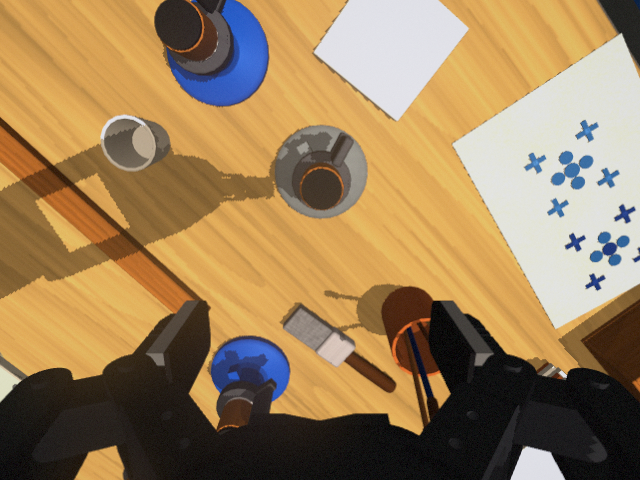

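The wrist view shows the grey stand with its head top at about (321,188) and the tab running from (334,163) to (346,140), with nothing close around it.

```bash
python3 - <<'E'
from h import *
c=camera("wrist");K=c["camera_matrix"];print(K[0,0])
im=c["img"];x0,y0=270,120
crop=im[y0:y0+110,x0:x0+110]
S=np.array([.612,-.169])
v=cv2.resize(crop,(550,550),interpolation=cv2.INTER_CUBIC).copy()
for z,r in((.128,.02),(0.014,.055)):
    for X in circle(*S,z,r,60):
        p=(proj(c,X)-[x0,y0])*5+2;cv2.circle(v,tuple(p.astype(int)),1,(0,255,0),-1)
cv2.imwrite("pics/w1c.png",v[...,::-1])
print("head",at_z(c,(321,188),.128).round(4))
for uv in((346,140),(334,163),(340,150)):
    p=at_z(c,uv,.136)[:2]-S;print(uv,p.round(4),np.hypot(*p).round(3),np.arctan2(p[1],p[0]).round(3))
E
```

```text
374.02788944687165
head [ 0.6117 -0.1666  0.128 ]
(346, 140) [0.0426 0.0184] 0.046 0.409
(334, 163) [0.0228 0.0114] 0.025 0.462
(340, 150) [0.0336 0.0158] 0.037 0.441
```

View pics/w1c.png

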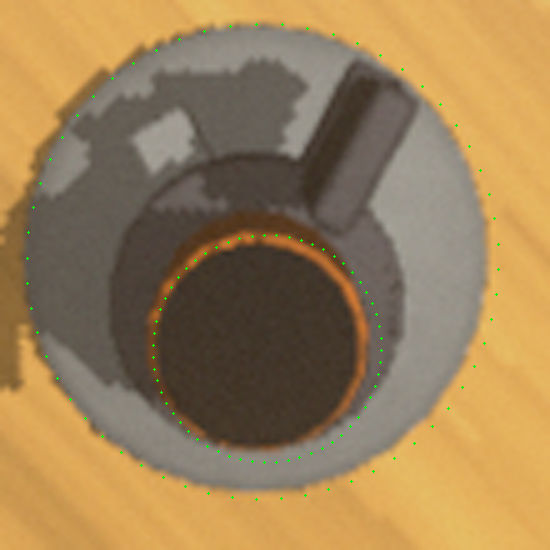

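```bash
python3 -m creep '[[0.038,0.0016,0,0,0,0,-1],[0,0,0.075,0,0,-0.025,-1],[0,0,0.075,0,0,0,-1],[0,0,0.075,0,0,0,-1],[0,0,0.075,0,0,0,-1],[0,0,0.05,0,0,0,-1],[0,0,0,0,0,0,-1]]'
python3 - <<'E'
from h import *
c=camera("wrist")
o=get_obs();print(o["ee_pos"],o["tool_rot"],o["contact_force"])
cv2.imwrite("pics/w2.png",c["img"][...,::-1])
E
```

```text
clock: 3.6
ee_pos: [0.608, -0.1661, 0.1305]
tool_rot: [-3.132, 0.004, 0.901]
contact_force: [-1.7, 0.7, -1.2]
width: 1.0
grip_force: 0.0
[ 0.60987898 -0.16667402  0.13363349] [-3.13600213e+00  2.26098504e-03  9.01339807e-01] [-0.11689339  0.61583467  0.25175381]
```

View pics/w2.png

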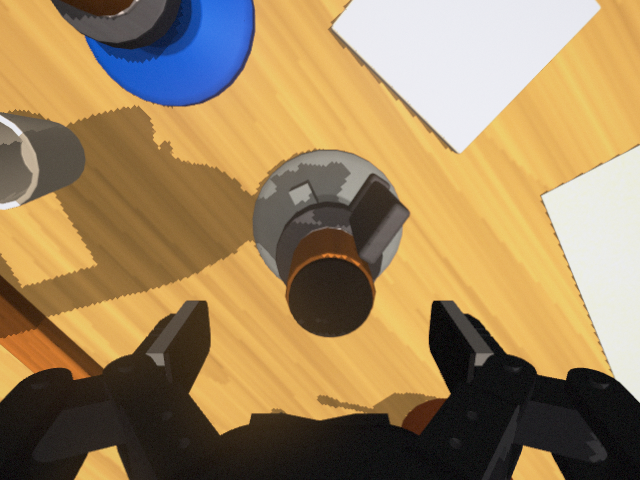

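The head top is at about (330,296), the tab is upper right, and the right finger is about 60° clockwise of it as wanted. I'll settle and measure the head centre again.

```bash
python3 -m creep '[[0,0,0,0,0,0,-1],[0,0,0,0,0,0,-1]]'
python3 - <<'E'
from h import *
c=camera("wrist");o=get_obs();print(o["ee_pos"],o["tool_rot"])
hsv=c["img"][230:360,270:395].astype(int)
# head top dark disc + orange edge: fit ellipse of outer orange rim
for d in outline_of("wrist","rod_head")[:2]:
    b=d["bbox"];print(b,d["confidence"])
m=(c["img"].max(2)<75)
n,l,s,ce=cv2.connectedComponentsWithStats(m[240:345,280:380].astype(np.uint8))
i=1+s[1:,4].argmax();print("dark comp",s[i],ce[i]+[280,240])
uv=(331,296)
for uv in((330.5,296),tuple(ce[i]+[280,240])):print(uv,at_z(c,uv,.128).round(4))
for X in([.612,-.169,.128],[.612,-.167,.128]):print(proj(c,X))
P=[o["ee_pos"][0],o["ee_pos"][1],.128];print("tcp axis at .128",proj(c,P), "tcp",proj(c,o["ee_pos"]))
E
```

```text
clock: 3.82
ee_pos: [0.6135, -0.1677, 0.1387]
tool_rot: [3.138, -0.001, 0.902]
contact_force: [0.7, -0.9, 0.7]
width: 1.0
grip_force: 0.0
[ 0.61351548 -0.1677331   0.13892119] [ 3.13763817e+00 -1.60299073e-03  9.01644233e-01]
[32.9, 0.0, 102.0, 25.1] 0.82
[276.7, 229.7, 81.6, 100.1] 0.74
dark comp [   0   16   78   75 4642] [317.56742783 293.01034037]
(330.5, 296) [ 0.6158 -0.171   0.128 ]
(np.float64(317.5674278328307), np.float64(293.01034037052995)) [ 0.6122 -0.1662  0.128 ]
[321.13070136 297.66570154]
[318.35618547 294.46276802]
tcp axis at .128 [322.04046231 293.70961143] tcp [322.30786832 304.9438167 ]
```

```bash
python3 -m creep '[[0,-0.003,0.04,0,0,0,-1],[0,0,0.04,0,0,0,-1],[0,0,0.02,0,0,0,-1],[0,0,0,0,0,0,-1],[0,0,0,0,0,0,-1],[0,0,0,0,0,0,-1]]'
python3 -m creep '[[0,0,0,0,0,0,1],[0,0,0,0,0,0,1],[0,0,0,0,0,0,1],[0,0,0,0,0,0,1],[0,0,0,0,0,0,1],[0,0,0,0,0,0,1],[0,0,0,0,0,0,1],[0,0,0,0,0,0,1]]' 50
```

```text
clock: 4.42
ee_pos: [0.6116, -0.1666, 0.0876]
tool_rot: [3.14, -0.001, 0.902]
contact_force: [-0.2, 0.1, -0.3]
width: 1.002
grip_force: 0.0
clock: 5.08
ee_pos: [0.6127, -0.1674, 0.0877]
tool_rot: [3.137, -0.001, 0.902]
contact_force: [3.6, -4.3, 3.2]
width: 0.452
grip_force: 50.9
```

```bash
python3 -m creep '[[0,0,-0.01,0,0,0,1],[0,0,-0.01,0,0,0,1],[0,0,-0.01,0,0,0,1],[0,0,-0.01,0,0,0,1],[0,0,-0.01,0,0,0,1],[0,0,-0.01,0,0,0,1],[0,0,0,0,0,0,1],[0,0,0,0,0,0,1]]'
python3 -m creep '[[0,0,0,0,0,0,1],[0,0,0,0,0,0,1],[0,0,0,0,0,0,1]]'
python3 - <<'E'
from h import *
t=[]
for n,(u,v) in(("wrist",(320,290)),("scene",(324,290))):
    c=camera(n);k=90 if n=="wrist" else 36
    for dz in(0,.03):print(n,dz,"head top/bottom centre",proj(c,[.612,-.1675,.128+dz]).round(1),proj(c,[.612,-.1675,.082+dz]).round(1))
    t.append(cv2.resize(c["img"][v-k:v+k,u-k:u+k],(400,400),interpolation=cv2.INTER_CUBIC))
cv2.imwrite("pics/l1.png",np.hstack(t)[...,::-1])
E
```

```text
clock: 5.75
ee_pos: [0.6127, -0.1674, 0.1173]
tool_rot: [3.137, -0.001, 0.902]
contact_force: [5.9, -3.4, -3.4]
width: 0.46
grip_force: 51.1
clock: 6.0
ee_pos: [0.6127, -0.1674, 0.117]
tool_rot: [3.137, -0.001, 0.902]
contact_force: [6.1, -3.3, -2.0]
width: 0.456
grip_force: 51.1
wrist 0 head top/bottom centre [321.3 318.8] [320.5 274.1]
wrist 0.03 head top/bottom centre [322.2 366. ] [321.  300.5]
scene 0 head top/bottom centre [325.5 279.5] [325.1 290.1]
scene 0.03 head top/bottom centre [325.7 272.3] [325.3 283.3]
```

View pics/l1.png

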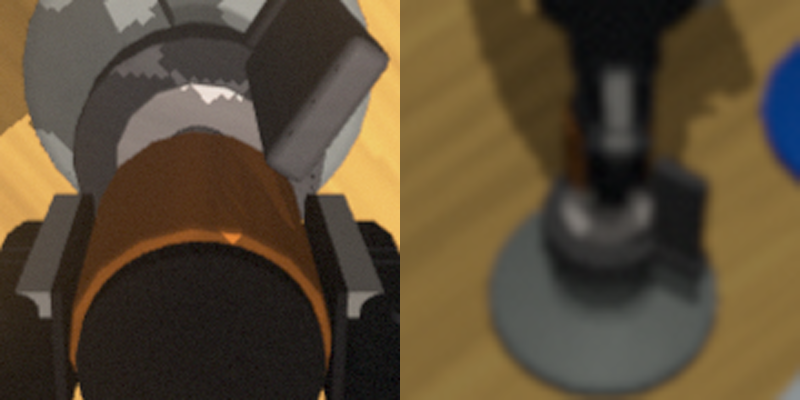

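The head is held between the pads and raised: in the wrist crop its top far edge is at about image row 308, with the collar and rod beneath. The tab is clear to the right of it. I'll estimate the lift from that edge.

```bash
python3 - <<'E'
from h import *
c=camera("wrist")
for dz in(.024,.027,.03,.033,.036):
    a=[min(proj(c,X)[1] for X in circle(.6122,-.167,z+dz,.02)) for z in(.128,.082)]
    w=[proj(c,X)[0] for X in circle(.6122,-.167,.128+dz,.02)]
    print(dz,np.round(a,1),"width",round(max(w)-min(w),1))
g=c["img"][240:330,320].astype(int);print([(240+i,g[i].tolist()) for i in range(0,90,3)])
o=get_obs();print(o["ee_pos"],o["q"])
E
```

```text
0.024 [298.1 251. ] width 121.6
0.027 [302.4 253.3] width 124.6
0.03 [307.  255.7] width 127.6
0.033 [311.8 258.1] width 130.8
0.036 [316.8 260.6] width 134.2
[(240, [233, 221, 212]), (243, [187, 169, 162]), (246, [148, 135, 127]), (249, [145, 131, 124]), (252, [144, 131, 123]), (255, [140, 128, 122]), (258, [78, 71, 66]), (261, [82, 47, 28]), (264, [82, 51, 31]), (267, [81, 51, 31]), (270, [82, 50, 30]), (273, [84, 50, 28]), (276, [80, 48, 24]), (279, [84, 53, 30]), (282, [81, 50, 26]), (285, [82, 51, 28]), (288, [81, 50, 28]), (291, [81, 47, 23]), (294, [84, 49, 30]), (297, [83, 48, 25]), (300, [82, 48, 22]), (303, [109, 64, 29]), (306, [136, 79, 33]), (309, [33, 24, 20]), (312, [28, 21, 17]), (315, [32, 24, 24]), (318, [32, 26, 22]), (321, [30, 28, 21]), (324, [30, 26, 12]), (327, [31, 25, 23])]
[ 0.61268874 -0.16739808  0.11700429] [-2.85177796e-01  5.76266256e-01  1.67879427e+00 -7.34348503e-04
  8.81707984e-01  3.84299661e-01]
```

Lift is confirmed at about 29–30 mm, both from the TCP and from the picture, with the lever untouched. Now I turn counter-clockwise.

```bash
cat > s.py <<'E'
from h import *
o=get_obs();print({k:np.round(o[k],4).tolist() for k in("clock","ee_pos","tool_rot","contact_force","wrist_torque","width","grip_force")})
E
python3 s.py; python3 -m creep '[[0,0,0,0,0,-0.03,1],[0,0,0,0,0,-0.03,1],[0,0,0,0,0,-0.03,1],[0,0,0,0,0,-0.03,1],[0,0,0,0,0,-0.03,1],[0,0,0,0,0,-0.03,1],[0,0,0,0,0,-0.03,1],[0,0,0,0,0,-0.03,1]]'; python3 s.py
```

```text
{'clock': 6.15, 'ee_pos': [0.6127, -0.1674, 0.117], 'tool_rot': [3.1369, -0.0013, 0.9018], 'contact_force': [5.8425, -3.5731, -2.6479], 'wrist_torque': [-0.5748, -0.7928, 0.0274], 'width': 0.4515, 'grip_force': 51.0953}
clock: 6.82
ee_pos: [0.6125, -0.1674, 0.117]
tool_rot: [3.138, 0.002, 1.66]
contact_force: [5.2, -3.8, -2.7]
width: 0.457
grip_force: 52.6
{'clock': 6.8167, 'ee_pos': [0.6125, -0.1674, 0.117], 'tool_rot': [3.1376, 0.0022, 1.6601], 'contact_force': [5.2252, -3.7544, -2.7238], 'wrist_torque': [-0.6411, -0.7309, -0.1471], 'width': 0.4566, 'grip_force': 52.561}
```

```bash
python3 -m creep '[[0,0,0,0,0,-0.03,1],[0,0,0,0,0,-0.02,1],[0,0,0,0,0,-0.02,1],[0,0,0,0,0,-0.02,1],[0,0,0,0,0,0,1]]'; python3 s.py
python3 -m creep '[[0,0,0,0,0,-0.015,1],[0,0,0,0,0,-0.015,1],[0,0,0,0,0,0,1]]'; python3 s.py
python3 - <<'E'
from h import *
c=camera("wrist");cv2.imwrite("pics/t1.png",c["img"][...,::-1])
c=camera("top");v=c["img"][150:230,310:410];cv2.imwrite("pics/t2.png",cv2.resize(v,(600,480),interpolation=cv2.INTER_CUBIC)[...,::-1])
E
```

```text
clock: 7.23
ee_pos: [0.6125, -0.1674, 0.117]
tool_rot: [3.138, 0.003, 1.942]
contact_force: [5.0, -5.3, -2.0]
width: 0.455
grip_force: 52.7
{'clock': 7.2333, 'ee_pos': [0.6125, -0.1674, 0.117], 'tool_rot': [3.1384, 0.0032, 1.9415], 'contact_force': [5.0232, -5.3364, -2.0088], 'wrist_torque': [-0.633, -0.6709, -0.1723], 'width': 0.4554, 'grip_force': 52.7005}
clock: 7.48
ee_pos: [0.6127, -0.1677, 0.117]
tool_rot: [3.138, 0.004, 2.033]
contact_force: [6.4, -5.9, -1.8]
width: 0.455
grip_force: 60.0
{'clock': 7.4833, 'ee_pos': [0.6127, -0.1677, 0.117], 'tool_rot': [3.1382, 0.0038, 2.0335], 'contact_force': [6.4427, -5.8954, -1.752], 'wrist_torque': [-0.9469, -0.7157, -0.7545], 'width': 0.4546, 'grip_force': 59.9717}
```

View pics/t1.png

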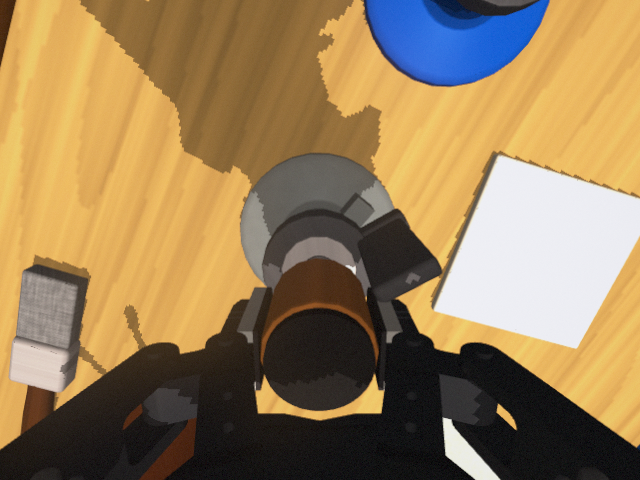

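The wrist view shows the right finger against the tab, which has swung round with it (top edge from about (380,300) to (440,268)). The wrist moment jumped to 0.75 N m, which suggests the lever's stop. I'll check the tab angle against the model.

```bash
python3 - <<'E'
from h import *
c=camera("wrist");S=np.array([.6122,-.1672])
for uv in((380,300),(440,268),(436,260)):
    p=at_z(c,uv,.136)[:2]-S;print(uv,p.round(4),np.hypot(*p).round(3),np.arctan2(p[1],p[0]).round(3))
for a in(.95,1.05,1.15,1.25):
    e=np.array([np.cos(a),np.sin(a)]);n=np.array([-e[1],e[0]])
    print(a,[proj(c,[*(S+r*e+s*n),.136]).round(0).tolist() for r in(.024,.05) for s in(-.004,.004)])
for dz in(.027,.03,.033):print(dz,min(proj(c,X)[1] for X in circle(*S,.128+dz,.02)))
g=c["img"][:,320].astype(int);print([(i,g[i].tolist()) for i in range(296,318,2)])
E
python3 s.py
```

```text
(380, 300) [0.0132 0.0205] 0.024 0.999
(440, 268) [0.0261 0.0407] 0.048 1.0
(436, 260) [0.0233 0.0427] 0.049 1.071
0.95 [[385.0, 312.0], [376.0, 294.0], [451.0, 281.0], [443.0, 262.0]]
1.05 [[383.0, 306.0], [372.0, 289.0], [446.0, 269.0], [435.0, 251.0]]
1.15 [[380.0, 301.0], [367.0, 285.0], [440.0, 258.0], [427.0, 241.0]]
1.25 [[377.0, 296.0], [362.0, 281.0], [432.0, 247.0], [417.0, 231.0]]
0.027 305.8174800611805
0.03 310.4847820747803
0.033 315.39793545589515
[(296, [78, 47, 19]), (298, [82, 50, 28]), (300, [81, 49, 22]), (302, [95, 56, 28]), (304, [137, 82, 37]), (306, [132, 77, 33]), (308, [54, 34, 24]), (310, [26, 22, 19]), (312, [28, 20, 13]), (314, [31, 26, 21]), (316, [33, 29, 27])]
{'clock': 7.6333, 'ee_pos': [0.6127, -0.1677, 0.117], 'tool_rot': [3.1382, 0.0037, 2.031], 'contact_force': [6.3016, -6.1052, -3.3678], 'wrist_torque': [-0.9615, -0.786, -0.7367], 'width': 0.4561, 'grip_force': 59.7143}
```

```bash
python3 -m creep '[[0,0,0,0,0,-0.004,1],[0,0,0,0,0,0,1],[0,0,0,0,0,0,1]]'; python3 s.py
```

```text
clock: 7.88
ee_pos: [0.6128, -0.1677, 0.117]
tool_rot: [3.138, 0.004, 2.043]
contact_force: [6.8, -4.7, -2.6]
width: 0.455
grip_force: 61.0
{'clock': 7.8833, 'ee_pos': [0.6128, -0.1677, 0.117], 'tool_rot': [3.1381, 0.0039, 2.0433], 'contact_force': [6.8143, -4.6948, -2.6114], 'wrist_torque': [-0.9714, -0.7837, -0.8498], 'width': 0.455, 'grip_force': 61.0195}
```

```bash
python3 -m creep '[[0,0,0,0,0,-0.005,1],[0,0,0,0,0,-0.005,1],[0,0,0,0,0,0,1],[0,0,0,0,0,0,1]]'; python3 s.py
python3 - <<'E'
from h import *
old=cv2.imread("pics/t1.png");c=camera("wrist");n=c["img"][...,::-1]
S=np.array([.6122,-.1672])
v=np.hstack([cv2.resize(i[190:330,330:460],(390,420),interpolation=cv2.INTER_CUBIC) for i in(old,n)]).copy()
for a,col in((1.0,(0,0,255)),(1.1,(0,255,0)),(1.2,(255,255,0))):
    e=np.array([np.cos(a),np.sin(a)]);m=np.array([-e[1],e[0]])
    P=np.array([(proj(c,[*(S+r*e+s*m),.136])-[330,190])*3+[390,0] for r,s in((.024,-.004),(.05,-.004),(.05,.004),(.024,.004))]).astype(int)
    cv2.polylines(v,[P],True,col,1)
cv2.imwrite("pics/t3.png",v)
E
```

```text
clock: 8.22
ee_pos: [0.6129, -0.1678, 0.1171]
tool_rot: [3.138, 0.004, 2.074]
contact_force: [6.5, -6.1, -3.6]
width: 0.454
grip_force: 64.2
{'clock': 8.2167, 'ee_pos': [0.6129, -0.1678, 0.1171], 'tool_rot': [3.1379, 0.0041, 2.0742], 'contact_force': [6.4939, -6.1236, -3.6082], 'wrist_torque': [-1.0768, -0.8209, -1.0688], 'width': 0.4543, 'grip_force': 64.1913}
```

View pics/t3.png

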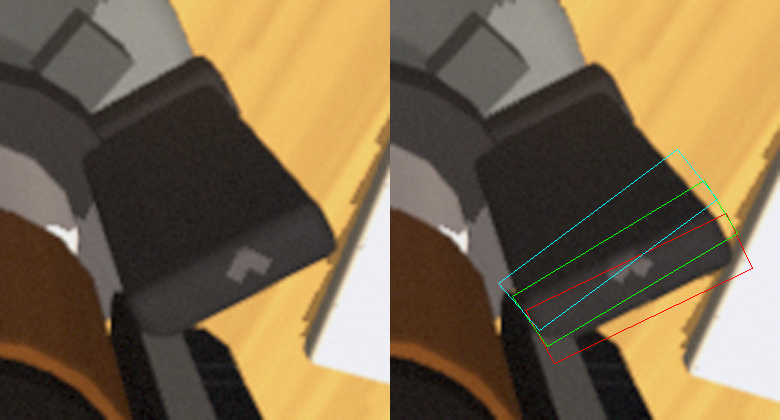

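In the new crop the tab has stayed put while the hand turned on, and the moment climbs linearly, so the lever is at its stop. The head is still gripped at about +29 mm, so I'm handing in.

```bash
python3 -m creep '[[0,0,0,0,0,0,1],[0,0,0,0,0,0,1],[0,0,0,0,0,0,1],[0,0,0,0,0,0,1]]'; python3 -c "
from bench import *
print(hand_in())"
```

```text
clock: 8.6
ee_pos: [0.6129, -0.1678, 0.1171]
tool_rot: [3.138, 0.004, 2.074]
contact_force: [5.8, -5.2, -3.6]
width: 0.457
grip_force: 64.2
the job is handed in; nothing more can be done
None
```

The job is handed in with the post held by its head about 29 mm up (ring at the rim, by hand travel and camera) and the lever turned counter-clockwise until it stopped against firm resistance, which I took as fully closed; no verdict came back.

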